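Clamp the re-glued sanding block in the press jig with the three-wing nut

ROBOT

A 7-joint arm with a two-finger parallel gripper is mounted at the origin on a cart in front of the work surface, level with it; the furniture and walls round the work are solid. World frame = base frame: x ahead of the robot, y to its left, z up, the work surface at z = 0. Lengths are in m, angles in rad, forces in N, time in s.
With the tool pointing down it reaches from about 0.4 to 0.875 m from the base axis. Payload 6.5 kg.
Tool frame: the origin (TCP) lies at the centre of the arm's flange, where the gripper is bolted on; the fingertips stand 166 mm ahead of it and the grasp point (between the pads) lies 147 mm ahead of it; z points along the fingers, y is the line along which they close (so a half turn about z gives the same grasp; the last joint's range is limited). The gripper opens to 88 mm and grips with 3 to 60 N. Pads are 18 mm wide; open, the fingers measure 123 mm over their backs; the gripper's body (75 mm by 187 mm) begins 45 mm behind the grasp point.
Start: joints at [-1.243, 0.536, -0.004, 1.538, 0.003, 1.067, -0.071], TCP at [0.249, 0.6, 0.405] pointing down, gripper open.
Joint ranges: [-2.7, 2.7], [-0.37, 2.16], [-1.27, 1.26], [0.24, 2.4], [-1.31, 4.45], [0.19, 1.91], [-2.76, 2.76]. Speed limits (rad/s): [2.39, 2.39, 3.14, 3.14, 3.14, 3.14, 3.14].

INTERFACE

Orientations are given as a unit quaternion [x, y, z, w].
In Python, from cell import ctrl gives the robot as it stands. Calls block until the motion is done:
- ctrl.movep(position, orientation): joint-space move of the TCP to a pose.
- ctrl.line_to(position, frame=None, speed=0.15, guard=None): straight line of the TCP; frame=None keeps the orientation; speed is the mean speed in m/s. With guard (N) it stops when the force on the tool has changed by that much, and returns True; else False.
- ctrl.goto_joints(angles): joint-space move.
- ctrl.let_go() and ctrl.clamp(effort=None): open the fingers fully, or close them until they stop; effort is the grip in N (None keeps the last).
- ctrl.wait(seconds).
- ctrl.inverse_kinematics(position, orientation): joint angles nearest the present ones, or None.
- ctrl.get_image(name): name is "scene" or "top" or "wrist"; returns the picture (400x640x3 uint8, red, green, blue); there is no depth.
- ctrl.camera_info(name): a dict with "camera_matrix" (3x3 intrinsics, pixels), "rvec" (rotation vector, rad) and "tvec" (3), from world to camera coordinates, as OpenCV has them. Camera axes: x right, y down, z forward; pixel columns grow to the right and rows downward; lengths in m; the calibration is good to about 2 mm. A picture is of the moment at which its call begins: read the wrist's pose just before it. camera_info takes no time and is no camera call; for the wrist camera it gives the pose at the moment of the call.
A pose or a line that the arm cannot do raises ctrl.IKError and nothing moves.
- ctrl.close_job(): hands the job in; it is judged then, once.
Trained networks look in the newest picture that a camera, given by its name, has taken for a name from the list of things; names that differ only in an ending like _2 or _b are one class to them, and where a whole thing is asked for, a point or a joint stands for the part that bears it (a point fixed in the world has none). Each returns a list of dicts, best first, with "confidence" (0 to 1); they miss things now and then, are a little off and sometimes report something else, mostly with a low value. They report only what shows in the picture. A call takes as long as a camera call. They do not tell look-alikes from the thing itself.
- ctrl.look_for(target, camera): "extent" ([left, top, right, bottom] as shares, 0 to 1, of the picture: columns of its width, rows of its height, round what is visible of it).
- ctrl.masks_of(target, camera): "pixels" (400x640 bool, what is visible of it) and "extent" ([left, top, right, bottom] as shares, 0 to 1, of the picture: columns of its width, rows of its height, round what is visible of it).
Readings, each from a call of its own:
- ctrl.current_clock(): time.
- ctrl.current_qpos(): joint angles.
- ctrl.current_qvel(): joint speeds.
- ctrl.current_joint_torque(): joint torques, N m.
- ctrl.current_tool_pos(): TCP position.
- ctrl.current_eef_rot(): TCP orientation.
- ctrl.current_wrist_force(): force on the tool from outside, world axes, zero at the start.
- ctrl.current_moment(): the same for the moment, N m.
- ctrl.current_opening(): finger opening in m.
- ctrl.current_finger_force(): force on a finger pad.
Only numpy, scipy, OpenCV 4.12 (cv2) and the standard library are available. Lean on these libraries where they do the work, as an engineer would, in place of code of your own. Each camera call takes 0.05 s, during which the arm holds its last target. There are 200 camera calls.

TASK

The sole of the cork sanding block has just been glued. Gently slide the block along the bed of the press jig until it is fully home against the wooden stop, then tighten the brass three-wing nut clockwise, in short strokes from the side the yellow guard leaves open, until the clamp foot holds the block firmly (about 50 N) without crushing the cork. Do not knock against the guard, and leave the tape measure and the screw jar that stand near the jig where they are.

Things in the scene. Friction and masses are not known exactly. Their poses are not given: they have to be found in the camera images.
- stop (a point): Middle of the front face of the press jig's stop, 21.5 mm above the table: a dark wooden bar, 83 mm wide, top at 26 mm. x points along the bed, the way the block is slid; z up. Low rails (top at 16 mm, 61 mm apart, flared at the entry) guide the block over the last 75 mm.
- jig: The jig, screwed to the table: plywood bed 275 x 110 x 6 mm, origin on the table under stop, same axes. The bed runs from x -165 to +110 mm. The threaded rod stands at x +45, y 0. The yellow guard's back plate is at x +100 to +106, 110 mm high.
- block_centre (a point): Centre of the loose brown cork sanding block, 58 x 100 x 31 mm, 0.4 kg; y is its long axis, z up. It lies on the bed (underside 6 mm above the table), one 58 mm end facing the stop and 25 to 55 mm short of it, a little askew. Home: that end flat against the stop, the centre 50 mm before it.
- block: The sanding block itself; origin at the centre of its underside, axes as block_centre. The foot stands above its last 35 mm when home; the rest of its length is clear of the clamp. A steel strap (32 mm wide, its top 27 mm below the wing tops) runs from the rod to the foot.
- nut_axis (a point): On the vertical axis of the brass three-wing nut, level with the wing tops. Turning it clockwise seen from above lowers nut, strap and foot 3.2 mm per rad. Hub radius 13 mm (18 mm flange at its base). Wings 120 degrees apart, 6 mm thick, 22 mm tall, with round ends of 6 mm radius centred 38 mm from the axis. The rod stands above it, top 100 mm above the table.
- wing_tip (a point): Centre of the round end, 38 mm from the nut's axis, at the top of the wing with the red dot; x points outward along that wing, z up; turns with the nut. The free nut has a steady drag of about 0.26 N m (7 N of push at a wing's end) while it turns, 0.04 N m less is felt when the push pauses, and it stays where it is left.
- foot: Round black rubber foot, 26 mm across, under the strap's front end, 67 mm before the nut's axis; origin at its underside. Sprung, 16 N/mm. It starts 1 to 10 mm above the block, differently each time. Each N of pressing adds 0.0032 N m of nut torque: at 50 N turning needs about 0.42 N m (11 N at a wing's end); each further rad adds roughly 45 N.
- guard_lip: Overhanging lip of the yellow sheet-metal guard, 43 x 90 x 6 mm, fixed; origin at the centre of its underside, 104 mm above the table and 39.5 mm behind the nut's axis; jig axes. It covers the nut from 15 mm behind the axis backwards, over the full width: fingers reach the wings from above only in front of that line, towards the block.
- tape_measure: Orange tape measure on the table, 38 x 88 x 69 mm, origin at the centre of its underside; a bystander.
- screw_jar: Clear jar of screws with a blue lid, 62 mm wide, 77 mm high, origin at the centre of its underside; a bystander.
Mind the look-alikes: they are no part of the job. What is shaped like the block but red or turquoise is not meant.

How it is judged:
On the way, in this order (a step that is already met when the one before it is completed fails the run):
1. the block is fully home against the stop (within 3 mm) and square to it, not yet clamped (x of block_centre in the frame of stop between -0.053 and -0.045 m and angle between the y axis of block_centre and the x axis of stop, either way round below 0.06 rad and contact force between foot and block below 5 N), for 0.2 s.
2. the foot presses on the block with 30 to 75 N (contact force between foot and block between 30 and 75 N and x of block_centre in the frame of stop above -0.053 m), for 0.3 s.
At the end, for the whole second after the job is handed in: The block rests within 3 mm of the stop and square to it within 0.06 rad, and the foot presses on it with 30 to 75 N (all of step 2 and angle between the y axis of block_centre and the x axis of stop, either way round below 0.06 rad and linear speed of block below 0.01 m/s and x of block_centre in the frame of stop below -0.045 m); the robot touches nothing.
It fails at once if the cork is crushed: the foot presses with more than 90 N (contact force between foot and block above 90 N).
It fails at once if the block is shoved hard: more than 25 N from the robot (contact force between any of the fingers, the arm and block above 25 N).
It fails at once if the guard's lip is knocked (more than 12 N) (contact force between any of the fingers, the arm and guard_lip above 12 N).
It fails at once if the tape measure or the screw jar is moved by more than 20 mm (distance of any of tape_measure, screw_jar from where it was at the start of the episode above 0.02 m).
It also fails if it takes over 72 s, if anything falls off the work surface, if the arm or the gripper's body presses on something with over 40 N, if the wrist force passes 120 N, or if a joint passes its speed limit or range.

## Working session

There is one attempt and no reset: what is moved stays moved. The work goes in short steps, each a Python script; the robot and the scene stay as the last script left them, time stands still between calls to the robot, and variables do not carry over. Pictures are saved under pics/ and viewed, at most 10 in all, crops included, and the job is handed in when it is done.

```bash
mkdir -p pics; ls
cat > h.py <<'E'
import numpy as np,cv2
from cell import ctrl
def ray(cam,px):
    c=ctrl.camera_info(cam);K=np.array(c["camera_matrix"]);R=cv2.Rodrigues(np.array(c["rvec"]))[0];t=np.array(c["tvec"]).ravel()
    d=R.T@np.linalg.inv(K)@np.array([px[0],px[1],1.]);return -R.T@t,d
def at_z(cam,px,z):
    o,d=ray(cam,px);return o+d*(z-o[2])/d[2]
def proj(cam,P):
    c=ctrl.camera_info(cam);return cv2.projectPoints(np.array(P,float).reshape(-1,3),np.array(c["rvec"],float),np.array(c["tvec"],float),np.array(c["camera_matrix"],float),None)[0].reshape(-1,2)
def save(cam,name):
    im=ctrl.get_image(cam);cv2.imwrite(f"pics/{name}.png",im[:,:,::-1]);return im
E
python3 - <<'E'
from h import *
for c in ("top","scene"):
    save(c,c+"1")
    o,d=ray(c,(320,200)); print(c,o.round(3),(d/np.linalg.norm(d)).round(2))
    for n in ("stop","jig","block","block_centre","nut_axis","wing_tip","foot","guard_lip","tape_measure","screw_jar"):
        r=ctrl.look_for(n,c)
        print(n,[(round(x["confidence"],2),(np.array(x["extent"])*[640,400,640,400]).round().tolist()) for x in r[:3]])
print(ctrl.current_eef_rot(),ctrl.current_clock())
E
```

```text
pics
top [ 0.411 -0.073  1.271] [ 0.05  0.   -1.  ]
stop [(0.8, [272.0, 162.0, 358.0, 215.0])]
jig [(0.55, [272.0, 162.0, 357.0, 215.0])]
block [(0.96, [373.0, 206.0, 398.0, 237.0]), (0.85, [318.0, 225.0, 350.0, 262.0]), (0.79, [321.0, 168.0, 354.0, 193.0])]
block_centre [(0.81, [375.0, 204.0, 399.0, 236.0]), (0.76, [321.0, 167.0, 350.0, 198.0]), (0.57, [316.0, 227.0, 349.0, 261.0])]
nut_axis [(0.67, [289.0, 180.0, 299.0, 200.0])]
wing_tip [(0.6, [285.0, 179.0, 305.0, 198.0]), (0.24, [205.0, 148.0, 230.0, 166.0])]
foot []
guard_lip [(0.59, [272.0, 180.0, 294.0, 212.0])]
tape_measure [(0.58, [321.0, 170.0, 352.0, 195.0])]
screw_jar [(0.9, [206.0, 148.0, 230.0, 166.0])]
scene [-0.383 -0.625  0.609] [ 0.73  0.51 -0.46]
stop [(0.76, [286.0, 175.0, 383.0, 236.0])]
jig [(0.78, [284.0, 171.0, 385.0, 241.0])]
block [(0.93, [300.0, 237.0, 326.0, 273.0]), (0.81, [370.0, 247.0, 415.0, 283.0]), (0.62, [339.0, 203.0, 376.0, 230.0])]
block_centre [(0.95, [369.0, 248.0, 417.0, 284.0]), (0.91, [300.0, 239.0, 329.0, 271.0]), (0.68, [341.0, 204.0, 381.0, 233.0])]
nut_axis [(0.73, [296.0, 190.0, 322.0, 196.0])]
wing_tip [(0.71, [297.0, 189.0, 325.0, 197.0])]
foot [(0.16, [431.0, 220.0, 461.0, 253.0])]
guard_lip [(0.51, [291.0, 173.0, 311.0, 187.0])]
tape_measure [(0.73, [427.0, 219.0, 460.0, 252.0])]
screw_jar [(0.98, [266.0, 156.0, 285.0, 185.0])]
[ 1.95587932e-01  9.80686168e-01 -1.39754817e-05  1.00693925e-05] 1.1
```

```bash
python3 -c "
import cv2,numpy as np
a=cv2.imread('pics/top1.png');b=cv2.imread('pics/scene1.png')
print(a.shape)"
```

```text
(400, 640, 3)
```

View pics/top1.png

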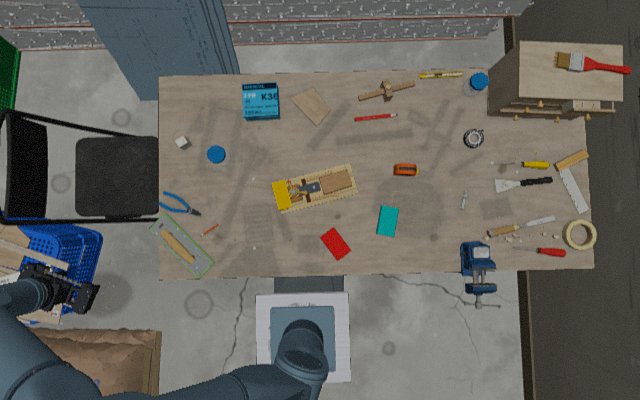

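View pics/scene1.png

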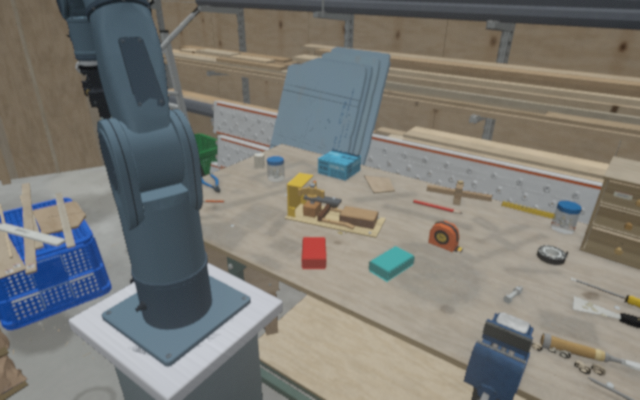

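The top view shows the jig, with the guard at about (282,195) and the cork block at (337,182). The red block (335,243) and turquoise block (388,220) are decoys. The tape measure is at (405,169), and the jar is at (216,154). Next I'll move the wrist camera over the jig.

Run:
```python
from h import *
from scipy.spatial.transform import Rotation as R
g=at_z("top",(282,195),.107);b=at_z("top",(337,182),.037)
print(g.round(3),b.round(3)); u=(g-b)[:2];yaw=np.arctan2(u[1],u[0]);print("jig yaw",yaw)
print("tape",at_z("top",(405,169),.06).round(3),"jar",at_z("top",(216,154),.07).round(3))
p=ctrl.current_tool_pos();o,d=ray("wrist",(320,200));T=R.from_quat(ctrl.current_eef_rot())
print("cam in tool",T.inv().apply(o-p).round(3),T.inv().apply(d).round(2),ctrl.camera_info("wrist")["camera_matrix"])
m=(g+b)/2
best=None
for s in (0,np.pi):
    # tool y along jig y
    q=(R.from_euler("z",yaw+s)*R.from_euler("x",np.pi)).as_quat()
    c=R.from_quat(q).apply(T.inv().apply(o-p)); 
    P=[m[0]-c[0],m[1]-c[1],.42]
    j=ctrl.inverse_kinematics(P,q);print(s,P,None if j is None else np.round(j,2))
    if j is not None and (best is None or abs(j[6])<abs(best[2][6])): best=(P,q,j)
ctrl.movep(best[0],best[1])
ctrl.clamp(20)
save("wrist","w1")
for n in ("stop","block","nut_axis","wing_tip","foot","guard_lip","jig","tape_measure"):
    r=ctrl.look_for(n,"wrist")
    print(n,[(round(x["confidence"],2),(np.array(x["extent"])*[640,400,640,400]).round().tolist()) for x in r[:3]])
print(ctrl.current_clock())
```

```text
[0.485 0.048 0.107] [ 0.529 -0.131  0.037]
jig yaw 1.8081482613370654
tape [ 0.564 -0.358  0.06 ] jar [0.629 0.267 0.07 ]
cam in tool [ 0.069 -0.001  0.02 ] [-0.26 -0.01  0.97] [[299.42650057   0.         322.41940311]
 [  0.         299.42650057 202.75799926]
 [  0.           0.           1.        ]]
0 [np.float64(0.5240660273776382), np.float64(-0.10830433381204092), 0.42] [-0.42  0.38  0.69  1.86 -0.28  1.    0.63]
3.141592653589793 [np.float64(0.49007591051228266), np.float64(0.024886008056787784), 0.42] [-1.    0.42  1.11  1.98 -0.44  1.02 -2.6 ]
stop [(0.92, [270.0, 0.0, 375.0, 232.0])]
block [(0.92, [294.0, 150.0, 346.0, 230.0]), (0.9, [113.0, 103.0, 212.0, 184.0]), (0.61, [162.0, 248.0, 199.0, 284.0])]
nut_axis [(0.89, [301.0, 35.0, 369.0, 101.0])]
wing_tip [(0.79, [303.0, 36.0, 369.0, 106.0]), (0.45, [303.0, 324.0, 326.0, 351.0])]
foot []
guard_lip [(0.98, [270.0, 0.0, 379.0, 35.0]), (0.16, [300.0, 322.0, 326.0, 348.0])]
jig [(0.78, [268.0, 0.0, 377.0, 235.0]), (0.27, [296.0, 150.0, 348.0, 233.0])]
tape_measure [(0.97, [298.0, 324.0, 329.0, 352.0]), (0.57, [296.0, 151.0, 349.0, 234.0])]
5.5333
```

View pics/w1.png

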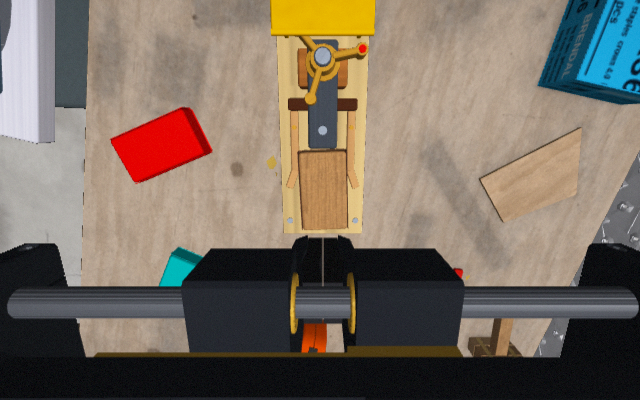

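The wrist view shows the nut at (323,57), with the red-dot wing tip at (362,48) and the other tips at (310,100) and (303,38). The stop's front edge is at y≈110 and the cork block spans x 299–348, y 150–230. I'll enlarge a crop to fit the jig precisely.

```bash
python3 -c "
import cv2
a=cv2.imread('pics/w1.png')[0:245,255:390]
a=cv2.resize(a,None,fx=3,fy=3,interpolation=cv2.INTER_CUBIC)
import numpy as np
b=np.hstack([a[:375],a[360:735]]) if a.shape[0]>=735 else a
cv2.imwrite('pics/w1c.png',b[:, :800] if b.shape[1]>800 else b);print(b.shape)"
```

```text
(375, 810, 3)
```

View pics/w1c.png

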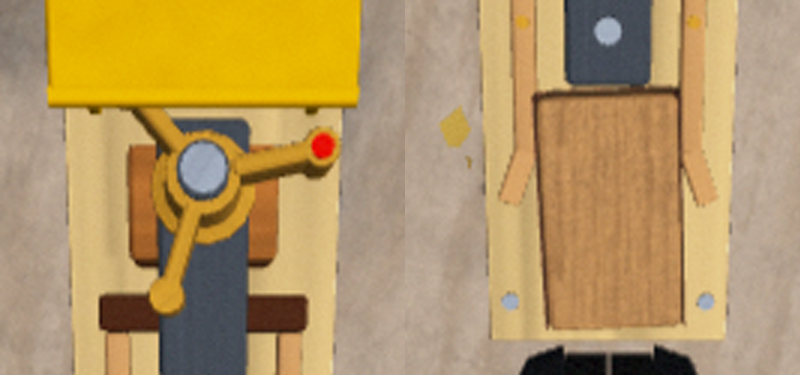

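```bash
cat > fit.py <<'E'
from h import *
from scipy.optimize import least_squares as ls
def rot(a,v): c,s=np.cos(a),np.sin(a); v=np.atleast_2d(v); return np.c_[c*v[:,0]-s*v[:,1],s*v[:,0]+c*v[:,1],v[:,2]]
J=np.array([[-.165,.055,.006],[-.165,-.055,.006],[0,.0415,.006],[0,-.0415,.006],[.063,.045,.104],[.063,-.045,.104],[.045,0,.1]])
jp=np.array([[283.7,233.3],[361.7,233.3],[289.3,110.7],[357,110.7],[271.7,35.3],[374.3,35.3],[322.7,55.3]])
W=lambda p,P: rot(p[2],P)+[p[0],p[1],0]
f=lambda p:(proj("wrist",W(p,J))-jp).ravel()
r=ls(f,[.5,0,1.8],loss="soft_l1");print("jig",r.x.round(4));print(f(r.x).reshape(-1,2).round(1).tolist())
j=r.x
B=np.array([[.05,.029,.037],[.05,-.029,.037],[-.05,.029,.037],[-.05,-.029,.037]])
bp=np.array([[297.7,150.7],[346.7,150.7],[303,229.3],[348,227.7]])
fb=lambda p:(proj("wrist",W(j,rot(p[2],B)+[p[0],p[1],0]))-bp).ravel()
r=ls(fb,[-.09,0,0]);print("block in jig",r.x.round(4),fb(r.x).round(1).tolist())
tips=np.array([[362.3,48.7],[310.7,99]])
def ft(p): # angle, z
    P=[[.045+.038*np.cos(p[0]+k),.038*np.sin(p[0]+k),p[1]] for k in (0,-2*np.pi/3)]
    return (proj("wrist",W(j,P))-tips).ravel()
for a0 in (-1.3,):
    r=ls(ft,[a0,.08],x_scale=[1,.01]);print("nut ang,z",r.x.round(4),ft(r.x).round(1))
E
python3 fit.py; python3 -c "
from h import *
print(ctrl.current_tool_pos())"
```

```text
jig [ 0.5051 -0.0312  1.8087]
[[-0.1, 0.6], [0.2, 0.5], [0.5, 0.4], [-1.3, 0.3], [0.6, -1.9], [-0.6, -1.9], [0.3, 1.2]]
block in jig [-0.096  -0.0013  0.0358] [0.6, 0.6, -0.1, -1.2, -0.3, 0.3, -0.3, 0.4]
nut ang,z [-1.3571  0.092 ] [ 0.4  0.2  0.3 -0.1]
[ 0.52406205 -0.10832274  0.4199943 ]
```

The jig and block fits are consistent: the block is 46 mm short with a yaw of 0.036, and the wing tops are at z≈92 mm. Now the push.

```bash
cat >> h.py <<'E'
from scipy.spatial.transform import Rotation as R
JIG=np.array([.5051,-.0312,1.8087])
def w(x,y,z): c,s=np.cos(JIG[2]),np.sin(JIG[2]);return np.array([JIG[0]+c*x-s*y,JIG[1]+s*x+c*y,z])
def injig(p): c,s=np.cos(JIG[2]),np.sin(JIG[2]);d=np.array(p)[:2]-JIG[:2];return np.array([c*d[0]+s*d[1],-s*d[0]+c*d[1],p[2]])
def quat(a): return (R.from_euler("z",JIG[2]+a)*R.from_euler("x",np.pi)).as_quat()  # tool x at jig angle a
def force():
    f=ctrl.current_wrist_force();c,s=np.cos(JIG[2]),np.sin(JIG[2]);return np.array([c*f[0]+s*f[1],-s*f[0]+c*f[1],f[2]])
E
python3 - <<'E'
from h import *
ctrl.movep(w(-.180,-.001,.26),quat(0))
ctrl.line_to(w(-.180,-.001,.182),speed=.12)
print("f0",force().round(1),ctrl.current_opening())
h=ctrl.line_to(w(-.122,0,.182),speed=.04,guard=10)
print(h,injig(ctrl.current_tool_pos()).round(4),force().round(1))
if not h:
    h=ctrl.line_to(w(-.100,0,.182),speed=.015,guard=9)
    print(h,injig(ctrl.current_tool_pos()).round(4),force().round(1))
print(ctrl.current_clock())
E
```

```text
f0 [-0.1 -0.2  0.8] 0.000316323406133201
False [-0.1221 -0.      0.182 ] [-2.2  1.2  0.6]
True [-0.1092  0.0004  0.1822] [-0.7  0.4  0.2]
9.675
```

Run:
```python
from h import *
ctrl.line_to(w(-.125,0,.182),speed=.1)
ctrl.line_to(w(-.125,0,.33),speed=.2)
ctrl.movep(w(-.09,0,.36),quat(0))
im=save("wrist","w2")
B=[[-.0,.029],[-.0,-.029],[-.1,.029],[-.1,-.029]]
p=proj("wrist",[w(*b,.037) for b in B]).round(1);print(p.tolist())
print("stop base/top",proj("wrist",[w(0,.0415,.026),w(0,-.0415,.026),w(.045,0,.1)]).round(1).tolist())
x0,y0=p.min(0)-60;x1,y1=p.max(0)+15
x0,x1=int(x0),int(x1+60);y0=0;y1=int(y1)
a=cv2.resize(im[y0:y1,x0:x1,::-1],None,fx=2.3,fy=2.3,interpolation=cv2.INTER_CUBIC);print(x0,y0,a.shape)
cv2.imwrite("pics/w2c.png",a[:600,:800]);print(ctrl.current_clock())
```

```text
[[293.6, 96.7], [354.5, 96.7], [296.0, 198.2], [351.6, 198.3]]
stop base/top [[282.0, 97.5], [366.0, 97.6], [324.6, 22.9]]
233 0 (490, 451, 3)
11.225
```

View pics/w2c.png

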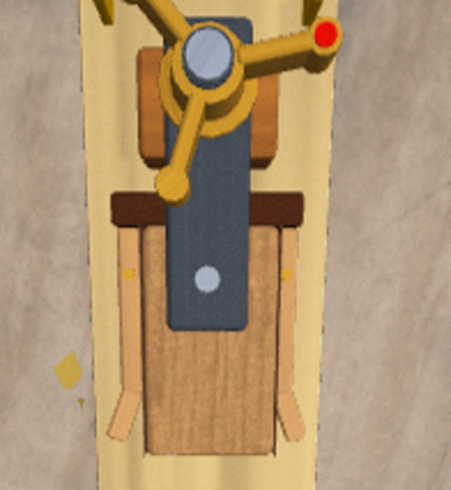

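The block is home, square and flush with the stop: its rear edge is at row 197 against 198 predicted. Now the first nut stroke, on the wing at 162°.

```bash
cat > st.py <<'E'
from h import *
D=np.pi/180; A0=162.2*D; Z0=.092
def pose(th,gap,lift=0,turned=0):
    r=np.array([np.cos(th),np.sin(th)]);t=np.array([-r[1],r[0]])
    c=np.array([.045,0])+.037*r+(.015+gap)*t
    return w(*c,Z0-.012-.0032*turned+.166+lift),quat(th-np.pi/2)
def F(th):
    v=[]
    for _ in range(3):
        f=force();v.append(f[0]*-np.sin(th)+f[1]*np.cos(th));ctrl.wait(.02)
    return np.mean(v)   # push-back force, along trailing direction
def thact():
    p=injig(ctrl.current_tool_pos())-[.045,0,0]
    # angle of contact wing from pusher centre
    rad=np.hypot(p[0],p[1]);return np.arctan2(p[1],p[0])-np.arcsin(.015/rad)
def stroke(th0,th1,turned0,stop,step=.08,via=.05):
    """wing now at th0 (rad, jig); push clockwise to th1; stop when push exceeds stop N over offset"""
    p,q=pose(th0,.006,via,turned0);ctrl.movep(p,q)
    p,q=pose(th0,.006,0,turned0)
    if ctrl.line_to(p,speed=.1,guard=8): print("blocked in descent",force());return None
    off=F(th0);th=th0+.10;log=[]
    p,q=pose(th,0,0,turned0);ctrl.line_to(p,q,speed=.05)
    while th>th1:
        th-=step;p,q=pose(th,0,0,turned0+max(0,th0-th));ctrl.line_to(p,q,speed=.04)
        f=F(th)-off;a=thact()%(2*np.pi);log.append((round(a,3),round(float(f),1)))
        if f>stop: print("STOP");break
    print("off",round(off,2),log);print("end wing",a,"clock",ctrl.current_clock(),"fz",force()[2].round(1));return a
def leave(th,turned):
    p,q=pose(th,.006,0,turned);ctrl.line_to(p,q,speed=.05);p,q=pose(th,.006,.05,turned);ctrl.line_to(p,q,speed=.15)
E
python3 - <<'E'
from st import *
for t in (235,162,75): print(t,np.round(ctrl.inverse_kinematics(*pose(t*D,0.006)),2))
a=stroke(A0,80*D,0,9.0)
E
```

```text
235 [-0.12  0.58  0.01  1.94 -0.    0.62  2.65]
162 [-0.27  0.57  0.29  2.02 -0.28  0.6   1.71]
75 [-0.57  0.56  0.61  2.17 -0.6   0.58  0.46]
off 0.39 [(np.float64(2.856), -0.5), (np.float64(2.793), 2.6), (np.float64(2.724), 4.1), (np.float64(2.644), 4.5), (np.float64(2.563), 4.2), (np.float64(2.484), 4.8), (np.float64(2.403), 4.1), (np.float64(2.324), 4.9), (np.float64(2.241), 4.8), (np.float64(2.159), 4.6), (np.float64(2.077), 4.8), (np.float64(1.994), 5.3), (np.float64(1.91), 4.7), (np.float64(1.826), 5.6), (np.float64(1.742), 4.9), (np.float64(1.657), 4.9), (np.float64(1.574), 4.4), (np.float64(1.493), 4.3), (np.float64(1.412), 4.6), (np.float64(1.334), 4.6)]
end wing 1.3339466441733931 clock 19.0667 fz 2.7
```

Run:
```python
from st import *
leave(1.334,1.5)
a=stroke(1.334+2*np.pi/3,80*D,1.5,8.0)
```

```text
STOP
off 0.39 [(np.float64(3.459), 0.4), (np.float64(3.409), 5.1), (np.float64(3.334), 5.0), (np.float64(3.256), 5.9), (np.float64(3.18), 6.0), (np.float64(3.102), 5.7), (np.float64(3.024), 6.4), (np.float64(2.947), 6.8), (np.float64(2.869), 6.9), (np.float64(2.792), 7.2), (np.float64(2.715), 7.8), (np.float64(2.637), 7.4), (np.float64(2.56), 7.9), (np.float64(2.483), 8.0), (np.float64(2.405), 8.1)]
end wing 2.405221041706287 clock 26.7667 fz -1.9
```

The push force rises linearly from contact at about 3.35 rad, which puts the foot at roughly 40–45 N. I'll add 0.14 rad, then retreat.

Run:
```python
from st import *
a=thact()%(2*np.pi)
for d in (.07,.14):
    th=a-d;p,q=pose(th,0,0,2.52+d);ctrl.line_to(p,q,speed=.03);print(thact(),F(th)-.39)
leave(thact(),2.66)
ctrl.movep(w(-.09,0,.36),quat(0))
im=save("wrist","w3");a=cv2.resize(im[0:213,233:429,::-1],None,fx=2.3,fy=2.3);cv2.imwrite("pics/w3c.png",a)
print(ctrl.current_clock(),force().round(2))
```

```text
2.4081081809241915 7.641032874450086
2.3443956102443444 8.032750325425958
28.8083 [ 0.68 -0.67  1.28]
```

View pics/w3c.png

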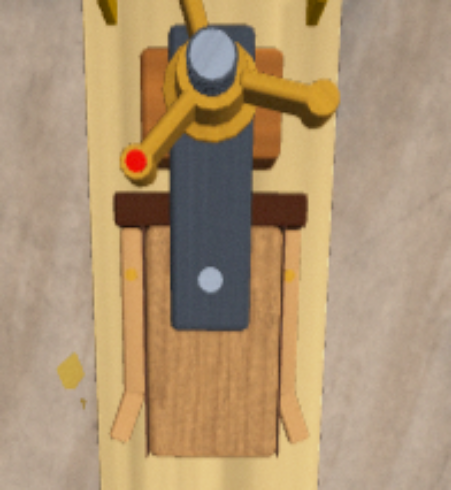

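The block is still flush against the stop and the red-dot wing is now at front left, crop position (136,160). Force and angle estimates agree on about 45–55 N, and the arm is clear of everything, so I'm handing in.

Run:
```python
from h import *
p=injig(at_z("wrist",(292.1,69.6),.0835));print("red wing",np.arctan2(p[1],p[0]-.045))
print(ctrl.close_job())
```

```text
red wing 2.353161756819711
the job is handed in; nothing more can be done
None
```

The job is handed in; the judge's verdict isn't known yet. The block is home and square against the stop, and the clamp is tightened to an estimated 45–55 N (from push force and nut angle, not read directly), with no guard contact seen, the tape measure and jar left alone, and the arm clear.

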